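# Flip a bevelled weld plate over a fixture edge

### The job

The loose bevelled plate lies bevel-down in front of the fit-up fixture. Without picking it up, push it with the fingertips against the front edge of the fixture until it tips up on end and flips over onto the fixture's deck, bevel now facing up, then push it along the deck until its bevelled edge butts squarely against the clamped mating plate, within that plate's length. Leave the cast square, the spare flat bar and the tape measure where they are.

Things in the scene. Friction and masses are not known exactly. Their poses are not given: they have to be found in the camera images.
- bevel_plate: Loose aluminium plate, 70 mm (its x) x 100 mm (y) x 8 mm thick (z), about 0.15 kg. Origin: centre of the face lying on the bench at the start; z points up at the start, down once flipped. At the start its square long edge (+x) faces the fixture, roughly 15 to 40 mm away, roughly parallel; its bevelled long edge (-x) faces the robot, with the bevel cut under it (see plate_root).
- plate_root (a point): Middle of the 2 mm root face of the plate's bevelled long edge (plate frame -35, 0, 7 mm). At the start this face is vertical from 6 to 8 mm above the bench; below it the bevel slopes back 5 mm to the underside, so a fingertip pushing from the robot's side meets the edge 6 to 8 mm up.
- plate_back (a point): Middle of the plate's square long edge (plate frame +35, 0, 4 mm).
- plate_center (a point): Centre of the plate's volume (plate frame 0, 0, 4 mm).
- fixture: Fixed steel fit-up fixture, 190 mm (its x) x 200 mm (y); base 12 mm high. Origin: on the bench, foot of the middle of the front face; x points away from the robot, y left along the face, z up. The front face (x = 0) is the wall, 12 mm high; the flat deck on top is free from x = 0 to 85 mm; then comes the clamped mating plate. Strap clamps behind it reach 45 mm above the bench.
- mating_root (a point): Middle of the root edge of the clamped mating plate, facing the robot (fixture frame 85, 0, 13 mm). That aluminium plate is 8 mm thick, x = 85 to 155 mm, y = -90 to 90 mm, bevel facing up, 2 mm root face at the bottom. The loose plate's root edge is to butt against it.
- front_edge (a point): Middle of the upper front edge of the fixture (fixture frame 0, 0, 12 mm). The plate, stood on end against the front face, topples over this edge onto the deck when pushed further; it lands with its square edge about 0 to 30 mm in front of the face and must then be pushed on. A plate that meets the face at a slant can jam there: square it first.
- cast_square: Bystander: light cast-metal magnetic square, 29 x 100 x 74 mm high, loose, about 0.17 m to the left of the fixture's middle. Origin at the centre of its underside.
- spare_coupon: Bystander: loose flat bar, 25 x 110 x 10 mm, no bevel, to the right of the plate. Origin at the centre of its underside.
- tape_measure: Bystander: tape measure, 32 x 80 x 62 mm high, loose, to the left of the plate. Origin at the centre of its underside.
Things that resemble listed ones, but are neither listed nor needed, are in the scene too. Of the things shaped like the bevel_plate, the aluminium one is meant.

How it is judged (in metres and radians):
On the way, in this order (a step that is already met when the one before it is completed fails the run):
1. the plate is tipped up on end: bevelled edge more than 45 mm above the bench, square edge below 14 mm and within 20 mm of the fixture's front face (height (world z) of plate_root above 0.045 m and height (world z) of plate_back below 0.014 m and x of plate_back in the frame of fixture between -0.02 and 0.02 m), for 0.05 s.
2. the plate lies turned over on the fixture (bevel up) (angle between bevel_plate's own z axis and vertical above 3 rad and x of plate_center in the frame of fixture above 0 m), for 0.2 s.
At the end, for the whole second after the job is handed in: The plate lies flat on the deck upside down to its start (within 3.5 degrees), its root edge within 4 mm of the mating plate's root edge and parallel to it within 0.06 rad, its middle within 42 mm of the fixture's middle sideways (so that it lies along the mating plate), at rest (angle between bevel_plate's own z axis and vertical above 3.08 rad and height (world z) of plate_center between 0.014 and 0.018 m and x of plate_root in the frame of fixture between 0.081 and 0.088 m and y of plate_center in the frame of fixture between -0.042 and 0.042 m and angle between the y axis of bevel_plate and the y axis of fixture, either way round below 0.06 rad and linear speed of bevel_plate below 0.01 m/s); the robot touches nothing.
It fails at once if the plate is lifted: its centre rises more than 50 mm above the bench (height (world z) of plate_center above 0.05 m).
It fails at once if the plate is carried: both long edges more than 25 mm above the bench before it has turned over (height (world z) of each of plate_root, plate_back above 0.025 m and angle between bevel_plate's own z axis and vertical below 2.2 rad).
It fails at once if the cast square is moved more than 20 mm (distance of cast_square from where it was at the start of the episode above 0.02 m).
It fails at once if the spare flat bar is moved more than 20 mm (distance of spare_coupon from where it was at the start of the episode above 0.02 m).
It fails at once if the tape measure is moved more than 20 mm (distance of tape_measure from where it was at the start of the episode above 0.02 m).
It also fails if it takes over 51 s, if anything falls off the work surface, if the arm or the gripper's body presses on something with over 40 N, if the wrist force passes 120 N, or if a joint passes its speed limit or range.

### The arm

A 6-joint arm with a two-finger parallel gripper is mounted at the origin on a cart in front of the work surface, level with it; the furniture and walls round the work are solid. World frame = base frame: x ahead of the robot, y to its left, z up, the work surface at z = 0. Lengths are in m, angles in degrees, forces in N, time in s.
With the tool pointing down it reaches from about 0.35 to 0.975 m from the base axis. Payload 4.9 kg.
Tool frame: the origin (TCP) lies midway between the tips of the shut fingers; the grasp point (between the pads) lies 19 mm behind it; z points along the fingers, y is the line along which they close (so a half turn about z gives the same grasp; the last joint's range is limited). The gripper opens to 85 mm and grips with 20 to 120 N. Pads are 22 mm wide; open, the fingers measure 114 mm over their backs; the gripper's body (76 mm by 85 mm) begins 54 mm behind the grasp point. The pads swing forward as they close: fully open they stand 13 mm farther back than shut.
Start: joints at [68.067, 3.019, 92.412, -0, 84.569, -6.818], TCP at [0.163, 0.603, 0.231] pointing down, gripper open.
Joint ranges: [-172.51, 172.51], [-57.92, 126.97], [3.15, 148.05], [-58.71, 238.71], [5.1, 150.11], [-179.66, 179.66]. Speed limits (degrees/s): [147.25, 147.25, 180, 180, 180, 180].

### API

Orientations are given as a 3x3 rotation matrix whose columns are the frame's x, y, z axes.
In Python, from cell import monitor, optics, workorder gives the robot as it stands.
- The arm moves only by the tool move_arm, never from a script. Its argument "deltas" is one flat list of numbers, 4 for each row, row after row: the shift along the tool's x, y, z as a fraction of full scale, then the turn about the tool's z as a fraction of full scale. In form: [dx, dy, dz, turn, dx, dy, dz, turn, ...]. A call has 1 to 12 rows; each row is the pose to reach, as a shift and turn from the pose commanded when the call began, along the tool's axes at that moment, turning the shorter way round; what a row does not reach only later rows make up. Full scale, the value 1, is 0.1 m for a shift and 360 degrees for a turn. A row lasts 1/12 s, in which the tool goes at most 41.7 mm and 7.16 degrees, less where a joint would pass 70% of its speed; a pose out of reach is approached as far as the arm can. A call with a number of a shift or a turn outside -1 to 1 is refused whole. A call with a gripper value outside its range is refused whole. "claw" is the opening, from 0 (shut) to 1 (fully open), set as the call begins (left out, the last holds). The fingers move at their own pace and stop on an object; "newtons" is the grip in N (left out, the last holds). Time passes only in rows, so rows that repeat a pose let the fingers close. It gives the time, the measured TCP pose, the force, the opening and the grip force at its end, in the units of the state.
- monitor.get_obs(): the state, without advancing time (a new reading comes with each control period).
- optics.read_camera(name): name is "side" or "top" or "wrist"; returns the picture (400x640x3 uint8, blue, green, red); there is no depth.
- optics.calibration(name): a dict with "mtx" (3x3 intrinsics, pixels), "extrinsics" (4x4, takes a point from world to camera coordinates); the wrist camera has in their place "tool_from_camera" (4x4, takes a point from camera to tool coordinates, whose origin is the TCP and whose axes are the flange's). Camera axes: x right, y up, looking along -z (the intrinsics and any distortion apply to the point x, -y, -z); pixel columns grow to the right and rows downward; lengths in m; the calibration is good to about 2 mm. A picture is of the moment at which its call begins: read the wrist's pose just before it. calibration takes no time and is no camera call.
- workorder.sign_off(): hands the job in; it is judged then, once.
The state is a dict: "clock": time; "joints": joint angles; "qd": joint speeds; "tau": joint torques, N m; "ee_pos": TCP position; "orientation": TCP orientation; "wrist_force": force on the tool from outside, world axes, zero at the start; "moment": the same for the moment, N m; "gripper_width": finger opening in m; "grasp_force": force on a finger pad.
Only numpy, scipy, OpenCV 4.12 (cv2) and the standard library are available. Lean on these libraries where they do the work, as an engineer would, in place of code of your own. Each camera call takes 0.05 s, during which the arm holds its last target. There are 200 camera calls.

## Working session

There is one attempt and no reset: what is moved stays moved. The work goes in short steps, Python scripts to look and compute and a tool call to move; the robot and the scene stay as the last step left them, time stands still between calls to the robot, and variables do not carry over. Pictures are saved under pics/ and viewed, at most 10 in all, crops included, and the job is handed in when it is done.

Besides the shell and the picture viewer there is one more tool, called as name(argument=value, ...), one argument or row to a line, values as JSON. move_arm: Moves the arm, as the interface text tells. Its arguments: {"type":"object","properties":{"deltas":{"type":"array"},"claw":{"type":"number"},"newtons":{"type":"number"}},"required":["deltas"]}

```bash
mkdir -p pics; python3 - <<'E'
from cell import monitor, optics
import cv2,numpy as np
o=monitor.get_obs();print({k:np.round(o[k],3).tolist() for k in o})
for n in("top","side"):
    cv2.imwrite(f"pics/{n}0.png",optics.read_camera(n));c=optics.calibration(n);print(n,{k:np.round(c[k],4).tolist() for k in c})
c=optics.calibration("wrist");print({k:np.round(c[k],4).tolist() for k in c})
E
```

```text
{'clock': 0.0, 'joints': [68.067, 3.057, 92.493, 0.0, 84.568, -6.818], 'qd': [0.008, -0.089, 0.075, -0.069, 0.044, 0.021], 'tau': [0.001, -39.369, -37.017, -0.0, 0.007, -0.0], 'ee_pos': [0.163, 0.603, 0.23], 'orientation': [[-0.965, 0.261, -0.001], [0.261, 0.965, -0.002], [0.0, -0.002, -1.0]], 'wrist_force': [-0.021, 0.428, -0.219], 'moment': [-0.021, -0.004, 0.008], 'grasp_force': 0.0, 'gripper_width': 0.085}
top {'mtx': [[400.4927, 0.0, 321.8692], [0.0, 400.4927, 206.1293], [0.0, 0.0, 1.0]], 'extrinsics': [[0.0193, -0.9998, 0.0009, 0.0589], [0.9982, 0.0193, 0.0572, -0.5813], [-0.0572, -0.0002, 0.9984, -1.0054], [0.0, 0.0, 0.0, 1.0]]}
side {'mtx': [[362.0013, 0.0, 319.8161], [0.0, 362.0013, 194.1129], [0.0, 0.0, 1.0]], 'extrinsics': [[0.9502, -0.3113, -0.0178, -0.5225], [0.2001, 0.565, 0.8005, -0.1822], [-0.2391, -0.7642, 0.5991, -0.8673], [0.0, 0.0, 0.0, 1.0]]}
{'mtx': [[285.7371, 0.0, 323.7182], [0.0, 285.7371, 199.7188], [0.0, 0.0, 1.0]], 'tool_from_camera': [[-0.0009, 0.947, 0.3213, 0.085], [1.0, 0.0008, 0.0003, 0.0004], [-0.0, 0.3213, -0.947, -0.1426], [0.0, 0.0, 0.0, 1.0]]}
```

View pics/top0.png

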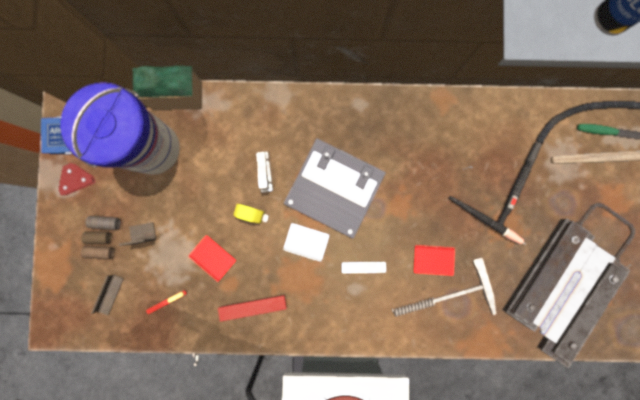

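View pics/side0.png

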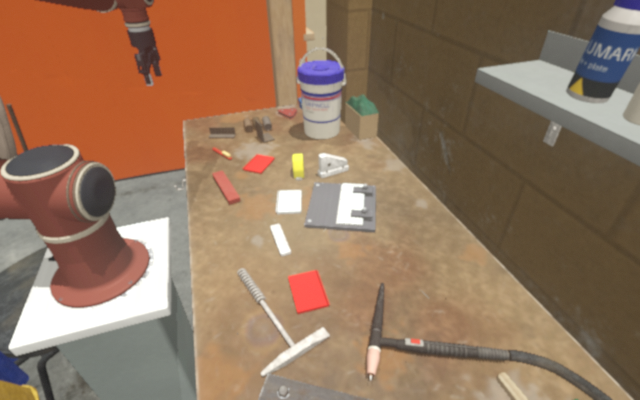

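Plate-shaped candidates in the top view are silver at (306,242), red at (213,258) and red at (434,260). The silver one fits because it is aluminium and lies in front of the fixture. I'll confirm that in an enlarged crop.

```bash
python3 - <<'E'
import cv2
a=cv2.imread("pics/top0.png")[130:280,230:400]
cv2.imwrite("pics/crop0.png",cv2.resize(a,None,fx=4,fy=4,interpolation=cv2.INTER_CUBIC))
E
```

```text
(no output)
```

View pics/crop0.png

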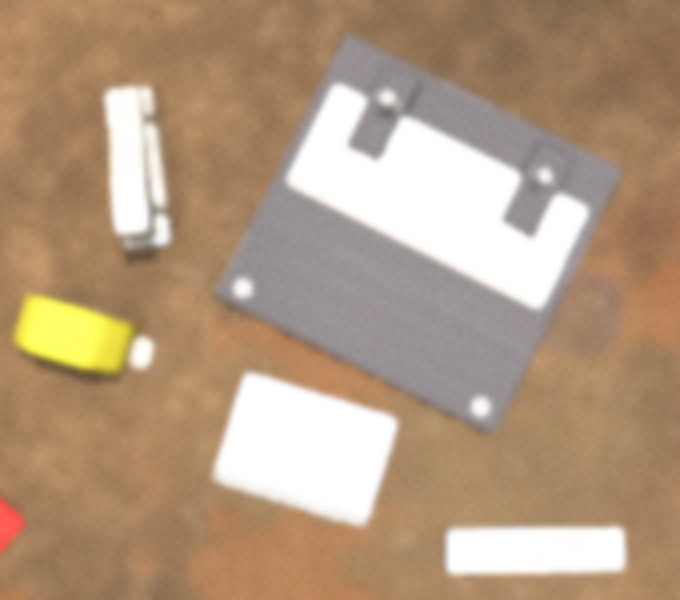

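The crop confirms it: the silver plate's corners are at crop px (250,373), (397,418), (362,525) and (213,478). It is slanted about 10° to the fixture front, which runs (216,293) to (492,432). The bar, tape and square are clear of it.

```bash
cat > h.py <<'E'
import cv2,numpy as np
from cell import monitor,optics
def px2w(uv,z,name="top"):
    c=optics.calibration(name);K=np.array(c["mtx"]);T=np.array(c["extrinsics"])
    R,t=T[:3,:3],T[:3,3]
    uv=np.atleast_2d(uv).astype(float)
    d=np.c_[(uv[:,0]-K[0,2])/K[0,0],-(uv[:,1]-K[1,2])/K[1,1],-np.ones(len(uv))]@R
    o=-R.T@t
    return o+d*((z-o[2])/d[:,2])[:,None]
def w2px(p,name="top"):
    c=optics.calibration(name);K=np.array(c["mtx"]);T=np.array(c["extrinsics"])
    q=np.atleast_2d(p)@T[:3,:3].T+T[:3,3]
    return np.c_[K[0,0]*q[:,0]/-q[:,2]+K[0,2],K[1,1]*q[:,1]/q[:,2]+K[1,2]]
def quad(img,seed):
    m=(img.min(2)>185).astype(np.uint8);n,l=cv2.connectedComponents(m)
    m=(l==l[seed[1],seed[0]]).astype(np.uint8)
    cs,_=cv2.findContours(m,cv2.RETR_EXTERNAL,cv2.CHAIN_APPROX_NONE)
    return cv2.minAreaRect(max(cs,key=len)),m.sum()
E
python3 - <<'E'
from h import *
u=lambda c:(np.array(c)+.5)/4-.5+[230,130]
F=px2w(u([(216,293),(492,432),(620,170),(348,36)]),.012);print("fix",F.round(4).tolist())
print("sides",[np.linalg.norm(F[i]-F[(i+1)%4]).round(4) for i in range(4)])
M=px2w(u([(288,182),(540,308)]),.013)
f=F[1]-F[0];print("front ang y axis",np.degrees(np.arctan2(*(F[0]-F[1])[1::-1])),np.degrees(np.arctan2(*(F[3]-F[2])[1::-1])),np.degrees(np.arctan2(*(M[0]-M[1])[1::-1])))
P=px2w(u([(250,373),(397,418),(362,525),(213,478)]),.008);print("plate",P.round(4).tolist(),P.mean(0).round(4))
print("sides",[np.linalg.norm(P[i]-P[(i+1)%4]).round(4) for i in range(4)])
im=cv2.imread("pics/top0.png");r,a=quad(im,(306,242));print(r,a)
B=px2w(cv2.boxPoints(r),.008);print(B.round(4).tolist(),B.mean(0),np.degrees(np.arctan2(*(P[0]-P[1])[1::-1])))
print("bar",px2w(u([(446,527),(627,573),(446,573)]),.01).round(3).tolist(),"tape",px2w(u([(15,340),(122,375),(150,355)]),.03).round(3).tolist(),"sq",px2w(u([(105,90),(170,245)]),.04).round(3).tolist())
x=np.array([np.cos(0),0]);m=(F[0]+F[1])/2
yf=(F[0]-F[1])[:2];yf/=np.linalg.norm(yf);xf=np.array([yf[1],-yf[0]])
print("mid",m,"xf",xf)
for n,q in(("P",P),("M",M),("F",F)):print(n,np.c_[(q[:,:2]-m[:2])@xf,(q[:,:2]-m[:2])@yf].round(4).tolist())
E
```

```text
fix [[0.5868, 0.1683, 0.012], [0.5014, -0.0099, 0.012], [0.6712, -0.0898, 0.012], [0.7551, 0.0871, 0.012]]
sides [np.float64(0.1977), np.float64(0.1877), np.float64(0.1958), np.float64(0.1868)]
front ang y axis 64.39213048726617 64.63966161718271 64.44064597852902
plate [[0.536, 0.1456, 0.008], [0.5091, 0.0508, 0.008], [0.4405, 0.0719, 0.008], [0.4685, 0.1677, 0.008]] [0.4885 0.109  0.008 ]
sides [np.float64(0.0986), np.float64(0.0717), np.float64(0.0998), np.float64(0.071)]
((305.8807067871094, 241.77333068847656), (40.67255783081055, 28.684856414794922), 17.241458892822266) 1160
[[0.4677, 0.1694, 0.008], [0.5381, 0.1493, 0.008], [0.5091, 0.049, 0.008], [0.439, 0.0695, 0.008]] [0.48847126 0.10928742 0.008     ] 74.1193839527588
bar [[0.44, 0.018, 0.01], [0.414, -0.097, 0.01], [0.411, 0.018, 0.01]] tape [[0.554, 0.292, 0.03], [0.533, 0.224, 0.03], [0.546, 0.207, 0.03]] sq [[0.711, 0.238, 0.04], [0.614, 0.195, 0.04]]
mid [0.54408424 0.0791976  0.012     ] xf [ 0.90177317 -0.43220961]
P [[-0.036, 0.0564], [-0.0193, -0.0408], [-0.0902, -0.0514], [-0.1064, 0.0471]]
M [[0.0845, 0.0899], [0.0847, -0.0909]]
F [[0.0, 0.0988], [0.0, -0.0988], [0.1877, -0.0975], [0.1868, 0.0983]]
```

move_arm(
  deltas=[-0.3, -0.3, 0, 0.0145, -0.6, -0.6, 0, 0.029, -0.9, -0.95, 0, 0.029, -0.9, -0.95, 0, 0.029, -0.9, -0.95, 0, 0.029, -0.9, -0.95, 0, 0.029],
  claw=0.6,
)

```text
clock: 0.6
ee_pos: [0.2251, 0.4883, 0.2312]
orientation: [[-0.902, 0.432, -0.0], [0.432, 0.902, 0.001], [0.001, 0.0, -1.0]]
wrist_force: [-0.5, 0.4, 0.6]
gripper_width: 0.0516
grasp_force: 0.0
```

```bash
cat >> h.py <<'E'
O=np.array([.5441,.0792]);A=np.radians(64.45);YF=np.array([np.cos(A),np.sin(A)]);XF=np.array([YF[1],-YF[0]])
def fx(p):
    d=np.asarray(p)[...,:2]-O
    return np.stack([d@XF,d@YF],-1)
def st(x=None,y=None,z=None):
    o=monitor.get_obs();p=np.array(o["ee_pos"]);R=np.array(o["orientation"]);f=fx(p)
    print("t",round(o["clock"],2),"fix",f.round(4),"z",p[2].round(4),"yawerr",round(np.degrees(np.arctan2(R[1,1],R[0,1]))-64.45,2),"F",np.round(o["wrist_force"],1),"w",round(o["gripper_width"],4))
    if x is not None:
        t=np.r_[O+x*XF+y*YF,z];print("delta",((t-p)@R/.1).round(3))
E
python3 -c "from h import *;st(-.14,.003,.15)"
```

```text
t 0.6 fix [-0.4643  0.2315] z 0.2312 yawerr -0.05 F [-0.5  0.4  0.6] w 0.0516
delta [-3.245 -2.282  0.81 ]
```

move_arm(
  deltas=[-0.3, -0.2, 0, 0, -0.6, -0.45, 0, 0, -0.95, -0.7, 0, 0, -0.95, -0.7, 0, 0],
)

```text
clock: 0.93
ee_pos: [0.2826, 0.3813, 0.2313]
orientation: [[-0.901, 0.434, 0.001], [0.434, 0.901, -0.002], [-0.002, -0.001, -1.0]]
wrist_force: [0.3, 0.6, 0.1]
gripper_width: 0.0512
grasp_force: 0.0
```

move_arm(
  deltas=[-0.3, -0.2, 0, 0, -0.6, -0.45, 0, 0, -0.95, -0.7, 0, 0, -0.95, -0.7, 0, 0],
)

```text
clock: 1.27
ee_pos: [0.3388, 0.2767, 0.2317]
orientation: [[-0.9, 0.436, 0.002], [0.436, 0.9, -0.002], [-0.002, -0.001, -1.0]]
wrist_force: [0.2, 0.2, 0.6]
gripper_width: 0.0512
grasp_force: 0.0
```

move_arm(
  deltas=[-0.3, -0.2, 0.2, 0, -0.6, -0.45, 0.4, 0, -0.9, -0.6, 0.8, 0, -0.9, -0.6, 0.8, 0, -0.9, -0.6, 0.8, 0],
)

```text
clock: 1.68
ee_pos: [0.3903, 0.1863, 0.1481]
orientation: [[-0.901, 0.433, -0.006], [0.433, 0.901, -0.001], [0.005, -0.004, -1.0]]
wrist_force: [-0.4, 0.4, 0.6]
gripper_width: 0.0516
grasp_force: 0.0
```

```bash
python3 -c "from h import *;st(-.14,.003,.06)"
```

```text
t 1.68 fix [-0.185   0.0303] z 0.1481 yawerr -0.11 F [-0.4  0.4  0.6] w 0.0516
delta [-0.455 -0.268  0.88 ]
```

move_arm(
  deltas=[-0.2, -0.15, 0.3, 0, -0.4, -0.25, 0.6, 0, -0.4, -0.25, 0.85, 0, -0.4, -0.25, 0.85, 0, -0.4, -0.25, 0.85, 0, -0.4, -0.25, 0.85, 0, -0.4, -0.25, 0.85, 0],
)

```text
clock: 2.27
ee_pos: [0.4184, 0.1486, 0.0691]
orientation: [[-0.903, 0.43, 0.004], [0.43, 0.903, 0.001], [-0.004, 0.003, -1.0]]
wrist_force: [-0.7, 0.4, 0.3]
gripper_width: 0.0511
grasp_force: 0.0
```

```bash
python3 -c "from h import *;st(-.14,.003,.003);cv2.imwrite('pics/wr1.png',optics.read_camera('wrist'))"
```

```text
t 2.27 fix [-0.1433  0.0084] z 0.0691 yawerr 0.1 F [-0.7  0.4  0.3] w 0.0511
delta [-0.031 -0.056  0.661]
```

View pics/wr1.png

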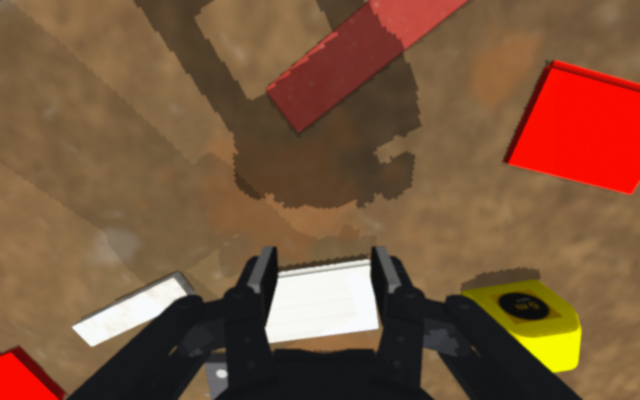

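move_arm(
  deltas=[0, -0.05, 0.2, 0, 0, -0.05, 0.4, 0, 0, -0.05, 0.62, 0, 0, -0.05, 0.62, 0, 0, -0.05, 0.62, 0, 0, -0.05, 0.62, 0, 0, -0.05, 0.62, 0],
)

```text
clock: 2.9
ee_pos: [0.4163, 0.1431, 0.0064]
orientation: [[-0.902, 0.431, 0.004], [0.431, 0.902, 0.001], [-0.003, 0.002, -1.0]]
wrist_force: [0.6, 0.1, 0.2]
gripper_width: 0.0514
grasp_force: 0.0
```

move_arm(
  deltas=[0, 0, 0.02, 0, 0, 0, 0.04, 0, 0, 0, 0.04, 0, 0, 0, 0.04, 0, 0, 0, 0.04, 0],
)

```text
clock: 3.32
ee_pos: [0.4146, 0.1426, 0.0004]
orientation: [[-0.902, 0.431, 0.0], [0.431, 0.902, -0.0], [-0.0, -0.0, -1.0]]
wrist_force: [-1.3, 0.0, 0.2]
gripper_width: 0.0516
grasp_force: 0.0
```

```bash
python3 -c "from h import *;st(-.14,.003,.003)"
```

```text
t 3.32 fix [-0.1442  0.0014] z 0.0004 yawerr -0.01 F [-1.3  0.   0.2] w 0.0516
delta [-0.042  0.016 -0.026]
```

move_arm(
  deltas=[0, 0, 0.01, 0, 0, 0, 0.02, 0, 0, 0, 0.02, 0, 0, 0, 0.02, 0, 0, 0, 0.02, 0],
)

```text
clock: 3.73
ee_pos: [0.4145, 0.1426, -0.0017]
orientation: [[-0.902, 0.431, -0.0], [0.431, 0.902, -0.0], [0.0, -0.0, -1.0]]
wrist_force: [0.2, 0.6, -0.5]
gripper_width: 0.0514
grasp_force: 0.0
```

move_arm(
  deltas=[0, 0, 0.01, 0, 0, 0, 0.02, 0, 0, 0, 0.02, 0, 0, 0, 0.02, 0, 0, 0, 0.02, 0],
)

```text
clock: 4.15
ee_pos: [0.4148, 0.1427, -0.0032]
orientation: [[-0.902, 0.431, -0.0], [0.431, 0.902, -0.0], [-0.0, -0.0, -1.0]]
wrist_force: [-2.3, -0.8, 5.5]
gripper_width: 0.0513
grasp_force: 2.7
```

move_arm(
  deltas=[0, 0, -0.025, 0, 0, 0, -0.025, 0, -0.1, 0, -0.025, 0, -0.2, 0, -0.025, 0, -0.24, 0, -0.025, 0, -0.28, 0, -0.025, 0, -0.32, 0, -0.025, 0, -0.36, 0, -0.025, 0, -0.4, 0, -0.025, 0, -0.44, 0, -0.025, 0, -0.48, 0, -0.025, 0, -0.48, 0, -0.025, 0],
)

```text
clock: 5.15
ee_pos: [0.4587, 0.1216, -0.001]
orientation: [[-0.902, 0.432, 0.001], [0.432, 0.902, -0.0], [-0.001, 0.0, -1.0]]
wrist_force: [-0.1, 0.1, 0.5]
gripper_width: 0.0514
grasp_force: 0.0
```

```bash
python3 - <<'E'
from h import *
st()
im=optics.read_camera("side");cv2.imwrite('pics/s2.png',cv2.resize(im[140:260,240:400],None,fx=5,fy=5,interpolation=cv2.INTER_CUBIC))
E
```

```text
t 5.15 fix [-0.0954  0.0014] z -0.001 yawerr -0.02 F [-0.1  0.1  0.5] w 0.0514
```

View pics/s2.png

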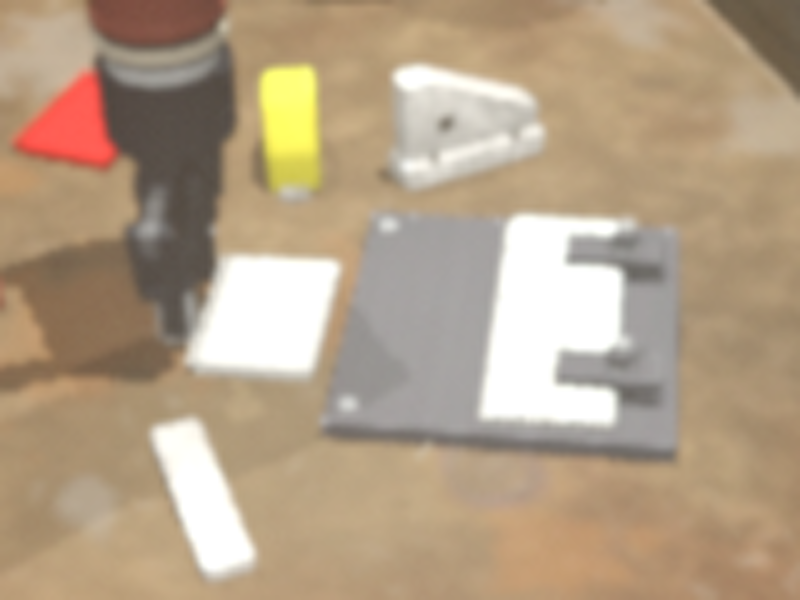

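The plate (crop px 190-340 × 255-375) is now parallel to the fixture front, with about a 12 mm gap left. I'll push on to the wall.

move_arm(
  deltas=[-0.03, 0, 0, 0, -0.06, 0, 0, 0, -0.09, 0, 0, 0, -0.11, 0, 0, 0, -0.12, 0, 0, 0, -0.12, 0, 0, 0, -0.12, 0, 0, 0],
)

```text
clock: 5.78
ee_pos: [0.469, 0.1167, -0.0011]
orientation: [[-0.902, 0.431, 0.001], [0.431, 0.902, -0.0], [-0.001, 0.0, -1.0]]
wrist_force: [-0.2, 0.4, -0.3]
gripper_width: 0.0514
grasp_force: 0.0
```

move_arm(
  deltas=[-0.01, 0, 0, 0, -0.02, 0, 0, 0, -0.02, 0, 0, 0, -0.02, 0, 0, 0],
)

```text
clock: 6.12
ee_pos: [0.4705, 0.1159, -0.0012]
orientation: [[-0.902, 0.431, 0.0], [0.431, 0.902, 0.0], [-0.0, 0.0, -1.0]]
wrist_force: [-0.5, 0.3, 0.7]
gripper_width: 0.0509
grasp_force: 0.5
```

```bash
python3 -c "from h import *;st()"
```

```text
t 6.12 fix [-0.0822  0.0014] z -0.0012 yawerr -0.0 F [-0.5  0.3  0.7] w 0.0509
```

move_arm(
  deltas=[-0.01, 0, 0, 0, -0.02, 0, 0, 0, -0.02, 0, 0, 0, -0.02, 0, 0, 0],
)

```text
clock: 6.45
ee_pos: [0.4715, 0.1153, -0.0013]
orientation: [[-0.902, 0.431, -0.002], [0.431, 0.902, 0.001], [0.002, -0.0, -1.0]]
wrist_force: [-4.1, 2.1, 3.3]
gripper_width: 0.0512
grasp_force: 2.5
```

move_arm(
  deltas=[-0.01, 0, 0, 0, -0.02, 0, 0, 0, -0.02, 0, 0, 0, -0.02, 0, 0, 0],
)

```text
clock: 6.78
ee_pos: [0.4717, 0.1153, -0.0014]
orientation: [[-0.902, 0.432, -0.007], [0.432, 0.902, 0.002], [0.007, -0.001, -1.0]]
wrist_force: [-10.2, 4.7, 9.5]
gripper_width: 0.0515
grasp_force: 5.8
```

```bash
python3 -c "from h import *;st()"
```

```text
t 6.78 fix [-0.0809  0.0013] z -0.0014 yawerr -0.02 F [-10.2   4.7   9.5] w 0.0515
```

move_arm(
  deltas=[0, 0, -0.02, 0, 0, 0, -0.04, 0, 0, 0, -0.06, 0, 0, 0, -0.08, 0, 0, 0, -0.08, 0],
)

```text
clock: 7.2
ee_pos: [0.4717, 0.115, 0.0057]
orientation: [[-0.902, 0.431, -0.005], [0.431, 0.902, 0.002], [0.006, -0.001, -1.0]]
wrist_force: [-5.6, 4.1, -0.4]
gripper_width: 0.0512
grasp_force: 3.3
```

```bash
python3 - <<'E'
from h import *
st()
im=optics.read_camera("side");cv2.imwrite('pics/s3.png',cv2.resize(im[160:250,260:360],None,fx=6,fy=6,interpolation=cv2.INTER_CUBIC))
E
```

```text
t 7.2 fix [-0.0807  0.0011] z 0.0057 yawerr -0.0 F [-5.6  4.1 -0.4] w 0.0512
```

View pics/s3.png

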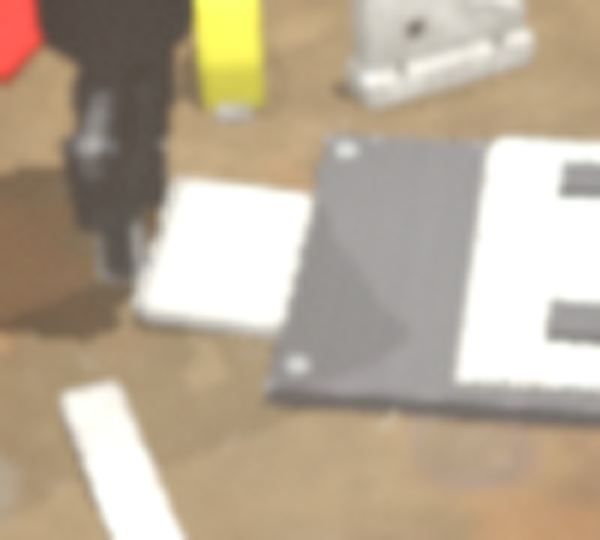

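move_arm(
  deltas=[0, 0, -0.02, 0, -0.005, 0, -0.04, 0, -0.01, 0, -0.06, 0, -0.014, 0, -0.08, 0, -0.018, 0, -0.1, 0, -0.024, 0, -0.12, 0, -0.03, 0, -0.14, 0, -0.037, 0, -0.16, 0, -0.037, 0, -0.16, 0],
)

```text
clock: 8.0
ee_pos: [0.4748, 0.1136, 0.0218]
orientation: [[-0.902, 0.431, -0.007], [0.431, 0.902, 0.002], [0.007, -0.001, -1.0]]
wrist_force: [-7.9, 4.5, 1.7]
gripper_width: 0.051
grasp_force: 4.4
```

```bash
python3 - <<'E'
from h import *
st()
im=optics.read_camera("side");cv2.imwrite('pics/s4.png',cv2.resize(im[160:250,260:360],None,fx=6,fy=6,interpolation=cv2.INTER_CUBIC))
E
```

```text
t 8.0 fix [-0.0774  0.0011] z 0.0218 yawerr -0.01 F [-7.9  4.5  1.7] w 0.051
```

View pics/s4.png

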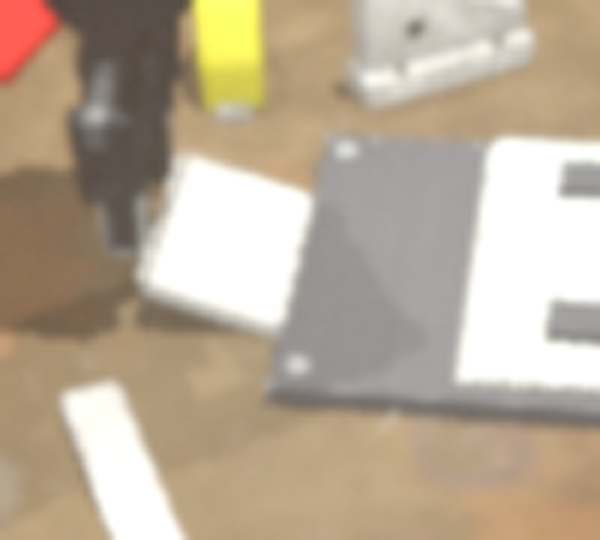

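Its near edge is lifting as planned, to about 20°, with the far edge against the wall. I'll continue along the arc.

move_arm(
  deltas=[-0.01, 0, -0.02, 0, -0.02, 0, -0.045, 0, -0.03, 0, -0.07, 0, -0.042, 0, -0.09, 0, -0.053, 0, -0.11, 0, -0.066, 0, -0.13, 0, -0.08, 0, -0.15, 0, -0.095, 0, -0.17, 0, -0.11, 0, -0.19, 0, -0.12, 0, -0.2, 0, -0.12, 0, -0.2, 0],
)

```text
clock: 8.97
ee_pos: [0.4863, 0.1083, 0.0429]
orientation: [[-0.902, 0.431, -0.006], [0.431, 0.902, 0.002], [0.006, -0.001, -1.0]]
wrist_force: [-8.9, 4.5, 7.9]
gripper_width: 0.0515
grasp_force: 5.4
```

```bash
python3 - <<'E'
from h import *
st()
im=optics.read_camera("side");cv2.imwrite('pics/s5.png',cv2.resize(im[160:250,260:360],None,fx=6,fy=6,interpolation=cv2.INTER_CUBIC))
E
```

```text
t 8.97 fix [-0.0647  0.0013] z 0.0429 yawerr -0.0 F [-8.9  4.5  7.9] w 0.0515
```

View pics/s5.png

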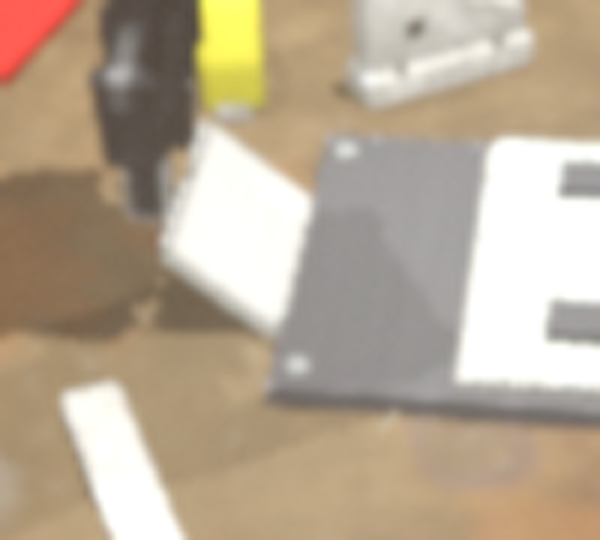

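Now about 40°. The rest is a level push.

move_arm(
  deltas=[-0.02, 0, 0, 0, -0.04, 0, 0, 0, -0.06, 0, 0, 0, -0.08, 0, 0, 0, -0.1, 0, 0, 0, -0.12, 0, 0, 0, -0.14, 0, 0, 0, -0.16, 0, 0, 0, -0.18, 0, 0, 0, -0.2, 0, 0, 0, -0.2, 0, 0, 0],
)

```text
clock: 9.93
ee_pos: [0.4957, 0.1048, 0.0477]
orientation: [[-0.902, 0.431, -0.034], [0.431, 0.902, 0.011], [0.035, -0.004, -0.999]]
wrist_force: [-59.0, 16.9, 71.1]
gripper_width: 0.0512
grasp_force: 37.4
```

```bash
python3 - <<'E'
from h import *
st()
im=optics.read_camera("side");cv2.imwrite('pics/s6.png',cv2.resize(im[160:250,260:360],None,fx=6,fy=6,interpolation=cv2.INTER_CUBIC))
E
```

```text
t 9.93 fix [-0.0547  0.0022] z 0.0477 yawerr -0.01 F [-59.   16.9  71.1] w 0.0512
```

View pics/s6.png

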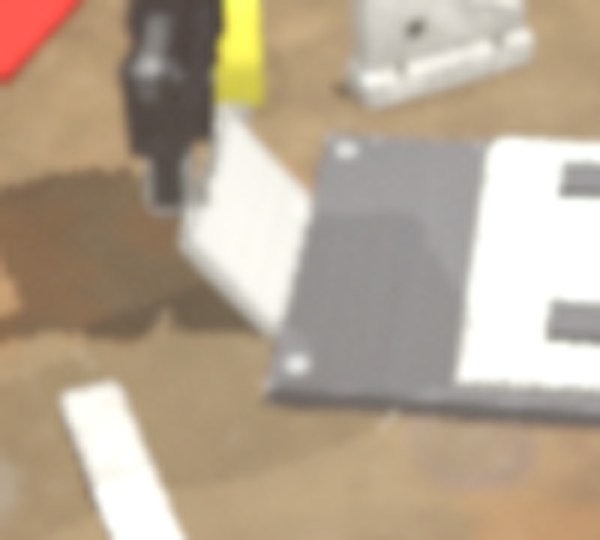

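The plate is sticking to the fingertips because friction is high: the wrist force is about 95 N, with the plate near 48°. I'll ease off and follow the arc upward instead.

move_arm(
  deltas=[0.03, 0, -0.03, 0, 0.06, 0, -0.05, 0, 0.07, 0, -0.06, 0, 0.05, 0, -0.075, 0, 0.03, 0, -0.09, 0, 0.03, 0, -0.09, 0],
)

```text
clock: 10.48
ee_pos: [0.5048, 0.1004, 0.0533]
orientation: [[-0.902, 0.431, 0.002], [0.431, 0.902, 0.001], [-0.002, 0.002, -1.0]]
wrist_force: [-3.1, 2.3, 7.4]
gripper_width: 0.0512
grasp_force: 3.3
```

```bash
python3 - <<'E'
from h import *
st()
E
```

```text
t 10.48 fix [-0.0446  0.0022] z 0.0533 yawerr -0.0 F [-3.1  2.3  7.4] w 0.0512
```

move_arm(
  deltas=[-0.02, 0, -0.01, 0, -0.04, 0, -0.02, 0, -0.06, 0, -0.025, 0, -0.08, 0, -0.03, 0, -0.1, 0, -0.03, 0, -0.1, 0, -0.03, 0],
)

```text
clock: 10.98
ee_pos: [0.5148, 0.0957, 0.0571]
orientation: [[-0.902, 0.431, 0.004], [0.431, 0.902, 0.0], [-0.003, 0.002, -1.0]]
wrist_force: [-2.5, 0.9, 8.5]
gripper_width: 0.0512
grasp_force: 3.9
```

```bash
python3 - <<'E'
from h import *
st()
im=optics.read_camera("side");cv2.imwrite('pics/s7.png',cv2.resize(im[150:250,260:360],None,fx=6,fy=6,interpolation=cv2.INTER_CUBIC))
E
```

```text
t 10.98 fix [-0.0335  0.0023] z 0.0571 yawerr -0.01 F [-2.5  0.9  8.5] w 0.0512
```

View pics/s7.png

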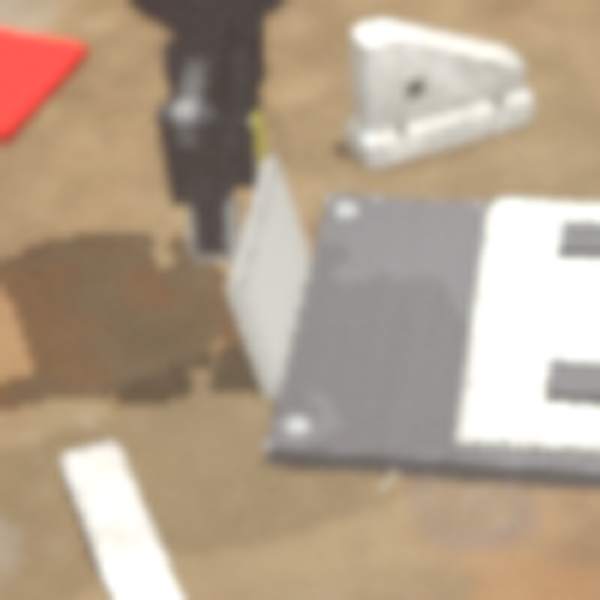

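Images show the plate at about 75° on end. I'll slide the tips lower on its face, then push it past vertical.

move_arm(
  deltas=[0.01, 0, 0.02, 0, 0.01, 0, 0.05, 0, 0.01, 0, 0.08, 0, 0.01, 0, 0.11, 0, 0.01, 0, 0.14, 0, 0.01, 0, 0.16, 0, 0.01, 0, 0.16, 0, 0.01, 0, 0.16, 0],
)

```text
clock: 11.7
ee_pos: [0.5114, 0.0961, 0.0383]
orientation: [[-0.902, 0.431, -0.001], [0.431, 0.902, -0.0], [0.001, -0.001, -1.0]]
wrist_force: [0.1, 0.1, 0.1]
gripper_width: 0.0512
grasp_force: 0.1
```

move_arm(
  deltas=[-0.03, 0, 0, 0, -0.05, 0, 0, 0, -0.07, 0, 0, 0, -0.09, 0, 0, 0, -0.11, 0, 0, 0, -0.13, 0, 0, 0, -0.15, 0, 0, 0, -0.15, 0, 0, 0],
)

```text
clock: 12.37
ee_pos: [0.5257, 0.0895, 0.0389]
orientation: [[-0.902, 0.432, 0.0], [0.432, 0.902, -0.0], [-0.0, 0.0, -1.0]]
wrist_force: [0.8, -0.5, 0.2]
gripper_width: 0.0516
grasp_force: 0.0
```

```bash
python3 - <<'E'
from h import *
st()
E
```

```text
t 12.37 fix [-0.0211  0.0014] z 0.0389 yawerr -0.02 F [ 0.8 -0.5  0.2] w 0.0516
```

move_arm(
  deltas=[-0.02, 0, 0, 0, -0.04, 0, 0, 0, -0.06, 0, 0, 0, -0.08, 0, 0, 0, -0.1, 0, 0, 0, -0.1, 0, 0, 0, -0.1, 0, 0, 0],
)

```text
clock: 12.95
ee_pos: [0.5344, 0.0853, 0.0388]
orientation: [[-0.902, 0.431, 0.0], [0.431, 0.902, -0.0], [-0.0, 0.0, -1.0]]
wrist_force: [-0.9, 0.0, 0.2]
gripper_width: 0.0512
grasp_force: 0.0
```

```bash
python3 - <<'E'
from h import *
st()
im=optics.read_camera("side");cv2.imwrite("pics/s8.png",im)
# deck points' brightness vs start, from side camera
a=cv2.imread("pics/side0.png")
for x in (-.03,-.02,-.01,.005,.015,.025,.035,.045,.055,.065,.075):
    r=[]
    for y in(-.04,-.02,0,.02):
        u,v=w2px(np.r_[O+x*XF+y*YF,.016],"side")[0].round().astype(int);r.append((int(im[v,u].mean()),int(a[v,u].mean())))
    print(x,r)
E
```

```text
t 12.95 fix [-0.0114  0.0013] z 0.0388 yawerr -0.01 F [-0.9  0.   0.2] w 0.0512
-0.03 [(113, 255), (112, 255), (116, 255), (117, 253)]
-0.02 [(109, 250), (115, 207), (131, 170), (85, 160)]
-0.01 [(136, 160), (137, 162), (149, 161), (156, 158)]
0.005 [(137, 159), (163, 159), (179, 159), (231, 159)]
0.015 [(143, 158), (144, 159), (145, 159), (146, 158)]
0.025 [(146, 158), (146, 159), (147, 159), (148, 160)]
0.035 [(146, 159), (147, 159), (146, 159), (152, 159)]
0.045 [(148, 160), (147, 159), (147, 160), (156, 160)]
0.055 [(147, 159), (146, 159), (148, 160), (151, 159)]
0.065 [(150, 161), (148, 159), (148, 159), (150, 160)]
0.075 [(149, 159), (148, 160), (148, 160), (150, 159)]
```

move_arm(
  deltas=[-0.02, 0, 0, 0, -0.04, 0, 0, 0, -0.06, 0, 0, 0, -0.08, 0, 0, 0, -0.1, 0, 0, 0, -0.1, 0, 0, 0, -0.1, 0, 0, 0, -0.1, 0, 0, 0],
)

```text
clock: 13.67
ee_pos: [0.5433, 0.0811, 0.0387]
orientation: [[-0.902, 0.431, -0.0], [0.431, 0.902, -0.0], [0.0, -0.0, -1.0]]
wrist_force: [-0.5, 0.4, -0.0]
gripper_width: 0.0514
grasp_force: 0.0
```

```bash
cat > chk.py <<'E'
from h import *
st()
im=optics.read_camera("side");a=cv2.imread("pics/side0.png")
for x in np.arange(-.04,.086,.01):
    r=[]
    for y in(-.07,-.06,-.04,-.02,0,.02,.04,.06):
        u,v=w2px(np.r_[O+x*XF+y*YF,.018],"side")[0].round().astype(int);r.append((int(im[v,u].mean()),int(a[v,u].mean())))
    print(round(x,3),r)
E
python3 chk.py
```

```text
t 13.67 fix [-0.0016  0.0013] z 0.0387 yawerr -0.01 F [-0.5  0.4 -0. ] w 0.0514
-0.04 [(103, 182), (112, 245), (115, 255), (114, 255), (116, 255), (128, 255), (149, 245), (151, 161)]
-0.03 [(102, 162), (110, 239), (116, 255), (117, 255), (116, 255), (142, 253), (104, 199), (84, 162)]
-0.02 [(103, 165), (151, 191), (169, 250), (170, 207), (190, 170), (117, 161), (90, 160), (88, 163)]
-0.01 [(108, 160), (172, 162), (196, 161), (187, 162), (186, 161), (89, 158), (96, 159), (89, 159)]
0.0 [(115, 159), (186, 156), (255, 160), (241, 161), (189, 159), (187, 158), (245, 156), (124, 149)]
0.01 [(146, 158), (204, 157), (255, 158), (255, 159), (255, 158), (255, 159), (255, 158), (163, 159)]
0.02 [(149, 159), (182, 159), (255, 159), (255, 159), (255, 160), (255, 160), (254, 157), (161, 157)]
0.03 [(149, 158), (183, 159), (255, 160), (255, 160), (255, 160), (255, 159), (254, 158), (163, 157)]
0.04 [(153, 158), (186, 158), (255, 159), (255, 159), (255, 160), (253, 160), (254, 159), (162, 156)]
0.05 [(155, 158), (174, 158), (180, 158), (175, 158), (189, 159), (192, 159), (180, 159), (161, 156)]
0.06 [(150, 160), (150, 161), (151, 160), (150, 161), (152, 162), (159, 162), (164, 160), (163, 158)]
0.07 [(150, 160), (151, 160), (151, 160), (151, 160), (150, 159), (158, 158), (162, 158), (163, 158)]
0.08 [(149, 159), (152, 160), (156, 166), (151, 159), (152, 161), (151, 158), (164, 160), (167, 163)]
```

It has flipped onto the deck, bevel up, spanning x from about −18 to 53 mm and y within about ±52 mm. I'll get behind it and push.

move_arm(
  deltas=[0.2, 0, 0, 0, 0.4, 0, 0, 0, 0.5, 0, 0, 0, 0.5, 0, 0.05, 0, 0.5, 0, 0.15, 0, 0.5, 0, 0.25, 0, 0.5, 0, 0.265, 0, 0.5, 0, 0.265, 0, 0.5, 0, 0.265, 0, 0.5, 0, 0.265, 0],
)

```text
clock: 14.55
ee_pos: [0.4987, 0.1025, 0.0124]
orientation: [[-0.902, 0.432, 0.0], [0.432, 0.902, 0.0], [-0.0, 0.0, -1.0]]
wrist_force: [1.3, 0.9, 0.9]
gripper_width: 0.0512
grasp_force: 0.0
```

```bash
python3 chk.py | head -1
```

```text
t 14.55 fix [-0.051   0.0014] z 0.0124 yawerr -0.02 F [1.3 0.9 0.9] w 0.0512
```

move_arm(
  deltas=[-0.05, 0, 0, 0, -0.1, 0, 0, 0, -0.15, 0, 0, 0, -0.2, 0, 0, 0, -0.25, 0, 0, 0, -0.3, 0, 0, 0, -0.35, 0, 0, 0, -0.4, 0, 0, 0, -0.44, 0, 0, 0, -0.48, 0, 0, 0, -0.5, 0, 0, 0, -0.5, 0, 0, 0],
)

```text
clock: 15.6
ee_pos: [0.5439, 0.0808, 0.0123]
orientation: [[-0.902, 0.432, 0.001], [0.432, 0.902, -0.0], [-0.001, 0.0, -1.0]]
wrist_force: [0.1, 0.1, 0.9]
gripper_width: 0.0514
grasp_force: 0.0
```

move_arm(
  deltas=[-0.01, 0, 0, 0, -0.02, 0, 0, 0, -0.03, 0, 0, 0, -0.03, 0, 0, 0, -0.03, 0, 0, 0],
)

```text
clock: 16.02
ee_pos: [0.546, 0.0797, 0.0123]
orientation: [[-0.902, 0.431, 0.0], [0.431, 0.902, -0.0], [-0.0, -0.0, -1.0]]
wrist_force: [-0.3, -0.3, -0.2]
gripper_width: 0.0512
grasp_force: 0.2
```

```bash
python3 chk.py
```

```text
t 16.02 fix [0.0015 0.0013] z 0.0123 yawerr 0.0 F [-0.3 -0.3 -0.2] w 0.0512
-0.04 [(100, 182), (108, 245), (114, 255), (114, 255), (118, 255), (117, 255), (123, 245), (159, 161)]
-0.03 [(101, 162), (103, 239), (117, 255), (117, 255), (119, 255), (125, 253), (122, 199), (108, 162)]
-0.02 [(103, 165), (102, 191), (117, 250), (119, 207), (115, 170), (86, 161), (91, 160), (110, 163)]
-0.01 [(103, 160), (103, 162), (117, 161), (126, 162), (98, 161), (91, 158), (88, 159), (89, 159)]
0.0 [(111, 159), (105, 156), (110, 160), (91, 161), (93, 159), (91, 158), (90, 156), (90, 149)]
0.01 [(146, 158), (155, 157), (200, 158), (198, 159), (184, 158), (187, 159), (196, 158), (159, 159)]
0.02 [(149, 159), (180, 159), (255, 159), (255, 159), (255, 160), (255, 160), (254, 157), (162, 157)]
0.03 [(150, 158), (186, 159), (255, 160), (255, 160), (255, 160), (255, 159), (254, 158), (164, 157)]
0.04 [(156, 158), (194, 158), (255, 159), (255, 159), (255, 160), (255, 160), (255, 159), (163, 156)]
0.05 [(154, 158), (205, 158), (255, 158), (255, 158), (255, 159), (255, 159), (255, 159), (163, 156)]
0.06 [(153, 160), (184, 161), (255, 160), (255, 161), (255, 162), (255, 162), (255, 160), (164, 158)]
0.07 [(155, 160), (188, 160), (255, 160), (255, 160), (255, 159), (255, 158), (255, 158), (163, 158)]
0.08 [(152, 159), (181, 160), (205, 166), (214, 159), (211, 161), (225, 158), (212, 160), (169, 163)]
```

Nearly there. I'll push in small steps until the force shows contact.

move_arm(
  deltas=[-0.01, 0, 0, 0, -0.02, 0, 0, 0, -0.025, 0, 0, 0, -0.025, 0, 0, 0, -0.025, 0, 0, 0],
)

```text
clock: 16.48
ee_pos: [0.5481, 0.0787, 0.0122]
orientation: [[-0.902, 0.431, -0.0], [0.431, 0.902, -0.0], [0.0, -0.0, -1.0]]
wrist_force: [-1.5, 0.7, 0.1]
gripper_width: 0.0512
grasp_force: 0.8
```

move_arm(
  deltas=[-0.01, 0, 0, 0, -0.015, 0, 0, 0, -0.015, 0, 0, 0, -0.015, 0, 0, 0],
)

```text
clock: 16.82
ee_pos: [0.5483, 0.0786, 0.0122]
orientation: [[-0.902, 0.431, -0.004], [0.431, 0.902, 0.001], [0.004, -0.001, -1.0]]
wrist_force: [-6.6, 2.5, 3.9]
gripper_width: 0.0512
grasp_force: 3.3
```

```bash
python3 chk.py|head -1
```

```text
t 16.82 fix [0.004  0.0013] z 0.0122 yawerr -0.0 F [-6.6  2.5  3.9] w 0.0512
```

move_arm(
  deltas=[0.03, 0, 0, 0, 0.1, 0, 0, 0, 0.3, 0, 0, 0, 0.6, 0, 0, 0, 0.9, 0, -0.3, 0, 0.95, 0, -0.7, 0, 0.95, 0, -0.9, 0, 0.95, 0, -0.9, 0, 0.95, 0, -0.9, 0, 0.95, 0, -0.9, 0],
)

```text
clock: 17.7
ee_pos: [0.4635, 0.1189, 0.1017]
orientation: [[-0.902, 0.431, -0.0], [0.431, 0.902, -0.0], [0.0, -0.0, -1.0]]
wrist_force: [0.1, 0.9, -0.0]
gripper_width: 0.0516
grasp_force: 0.0
```

```bash
python3 - <<'E'
from h import *
st()
im=optics.read_camera("top");cv2.imwrite("pics/end.png",im);a=cv2.imread("pics/top0.png")
sd=optics.read_camera("side")
for n,I in(("top",im),("side",sd)):
  for y in(-.04,-.02,0,.02,.04):
    xs=np.arange(.0,.11,.003)
    uv=w2px(np.c_[O+xs[:,None]*XF+y*YF,np.full(len(xs),.02)],n).astype(np.float32)
    print(n,y,cv2.remap(I.mean(2).astype(np.float32),uv[:,:1],uv[:,1:],1).ravel().round().astype(int).tolist())
ys=np.arange(-.065,.066,.003)
for x in(.03,.06):
    uv=w2px(np.c_[O+x*XF+ys[:,None]*YF,np.full(len(ys),.02)],"top").astype(np.float32)
    print("y",cv2.remap(im.mean(2).astype(np.float32),uv[:,:1],uv[:,1:],1).ravel().round().astype(int).tolist())
E
```

```text
t 17.7 fix [-0.0899  0.0011] z 0.1017 yawerr -0.01 F [ 0.1  0.9 -0. ] w 0.0516
top -0.04 [117, 127, 131, 146, 208, 251, 255, 255, 255, 255, 255, 255, 255, 255, 255, 255, 255, 255, 255, 255, 255, 255, 255, 255, 255, 255, 251, 242, 248, 254, 255, 255, 255, 255, 255, 255, 255]
top -0.02 [119, 128, 132, 147, 205, 248, 255, 255, 255, 255, 255, 255, 255, 255, 255, 255, 255, 255, 255, 255, 255, 255, 255, 255, 255, 255, 251, 240, 249, 254, 255, 255, 255, 255, 255, 255, 255]
top 0 [118, 129, 133, 144, 208, 250, 254, 255, 255, 255, 255, 255, 255, 255, 255, 255, 255, 255, 255, 255, 255, 255, 255, 255, 255, 254, 248, 235, 246, 254, 255, 255, 255, 255, 255, 255, 255]
top 0.02 [118, 129, 133, 147, 206, 248, 255, 255, 255, 255, 255, 255, 255, 255, 255, 255, 255, 255, 255, 255, 255, 255, 255, 255, 255, 254, 247, 233, 247, 254, 255, 255, 255, 255, 255, 255, 255]
top 0.04 [132, 148, 152, 159, 206, 249, 255, 255, 255, 255, 255, 255, 255, 255, 255, 255, 255, 255, 255, 255, 255, 255, 255, 255, 255, 254, 247, 234, 247, 254, 255, 255, 255, 255, 255, 255, 255]
side -0.04 [151, 150, 148, 151, 173, 219, 250, 
[... 677 characters left out ...]
55, 255, 236, 233, 252, 255, 255, 255, 255, 255, 255, 255]
side 0.04 [160, 158, 160, 166, 190, 229, 249, 253, 254, 254, 254, 255, 255, 255, 255, 255, 255, 255, 255, 255, 254, 254, 253, 254, 254, 254, 248, 228, 221, 244, 255, 255, 255, 255, 255, 255, 255]
y [132, 132, 136, 177, 242, 254, 255, 255, 255, 255, 255, 255, 255, 255, 255, 255, 255, 255, 255, 255, 255, 255, 255, 255, 255, 255, 255, 255, 255, 255, 255, 255, 255, 255, 255, 255, 255, 250, 215, 162, 151, 150, 152, 151]
y [136, 136, 143, 181, 236, 254, 255, 255, 255, 255, 255, 255, 255, 255, 255, 255, 255, 255, 255, 255, 255, 255, 255, 255, 255, 255, 255, 255, 255, 255, 255, 255, 255, 255, 255, 255, 255, 251, 217, 171, 155, 156, 155, 153]
```

The plate's square edge is straight and parallel at x ≈ 13–15 mm, the seam is tight at about 82–85 mm, and its middle is at y ≈ −3 mm.

```bash
python3 -c "
from cell import workorder
print(workorder.sign_off())"
```

```text
the job is handed in; nothing more can be done
None
```

I handed the job in at about 18 s; the sign-off returned no verdict, but the last camera readings show the plate flipped bevel up, squarely butted to the mating plate and about 3 mm off centre, with the square, bar and tape never approached.

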